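Load the badge press and lock its die slide under the ram

ROBOT

A 6-joint arm with a two-finger parallel gripper is mounted at the origin on the work surface. World frame = base frame: x ahead of the robot, y to its left, z up, the work surface at z = 0. Lengths are in m, angles in degrees, forces in N, time in s.
With the tool pointing down it reaches from about 0.375 to 0.9 m from the base axis. Payload 3.1 kg.
Tool frame: the origin (TCP) lies midway between the tips of the shut fingers; the grasp point (between the pads) lies 19 mm behind it; z points along the fingers, y is the line along which they close (so a half turn about z gives the same grasp; the last joint's range is limited). The gripper opens to 87 mm and grips with 3 to 60 N. Pads are 19 mm wide; open, the fingers measure 117 mm over their backs; the gripper's body (75 mm by 190 mm) begins 51 mm behind the grasp point.
Start: joints at [61.335, 30.224, 82.088, -0, 67.689, -10.227], TCP at [0.198, 0.593, 0.223] pointing down, gripper open.
Joint ranges: [-176.69, 176.69], [-43.24, 126.21], [12.49, 139.97], [-82, 262], [0, 151.66], [-163.58, 163.58]. Speed limits (degrees/s): [159.86, 159.86, 180, 180, 180, 180].

INTERFACE

Orientations are given as a 3x3 rotation matrix whose columns are the frame's x, y, z axes.
In Python, from rig import bot, capture gives the robot as it stands.
- The arm moves only by the shell command python3 -m handwheel 'ROWS'. ROWS is rows parted by semicolons, their numbers by spaces, 1 to 20 of them, each of 7 numbers: dx, dy, dz in m, then a rotation vector rx, ry, rz in degrees, then the opening from 0.0 (shut) to 1.0 (fully open); each row is the pose to reach, as a shift and turn from the pose commanded when the command began, along the tool's axes at that moment; what a row does not reach only later rows make up. A row lasts 1/10 s, in which the tool goes at most 0.05 m and 8.59 degrees, less where a joint would pass 70% of its speed; a pose out of reach is approached as far as the arm can. The fingers move at their own pace and stop on an object; the grip force is fixed at half the most. Time passes only in rows, so rows that do not move let the fingers close. It prints the time, the measured TCP pose, the force, the opening and the grip force at its end.
- bot.read_state(): the state, without advancing time (a new reading comes with each control period).
- capture(name): name is "scene" or "top" or "wrist"; returns a dict with "color" (400x640x3 uint8, red, green, blue), "K" (3x3 intrinsics, pixels), "view" (4x4, takes a point from world to camera coordinates); the wrist camera has in their place "mount" (4x4, takes a point from camera to tool coordinates, whose origin is the TCP and whose axes are the flange's). Camera axes: x right, y up, looking along -z (the intrinsics and any distortion apply to the point x, -y, -z); pixel columns grow to the right and rows downward; lengths in m; the calibration is good to about 2 mm. A picture is of the moment at which its call begins: read the wrist's pose just before it. There is no depth.
- bot.hand_in(): hands the job in; it is judged then, once.
The state is a dict: "time_s": time; "joint_positions": joint angles; "qvel": joint speeds; "tau": joint torques, N m; "position": TCP position; "tcp_rot": TCP orientation; "force": force on the tool from outside, world axes, zero at the start; "moment": the same for the moment, N m; "opening": opening from 0.0 (shut) to 1.0 (fully open); "grasp_force": force on a finger pad.
Only numpy, scipy, OpenCV 4.12 (cv2) and the standard library are available. Lean on these libraries where they do the work, as an engineer would, in place of code of your own. Each camera call takes 0.05 s, during which the arm holds its last target. There are 200 camera calls.

TASK

Load the badge press: lay the bare steel badge shell rim down, flat in the round seat of the die, and let go of it; then pull up the slide's lock plunger, slide the die in under the ram to the next hole of the index bar, and let the pin go fully home in that hole with the shell still seated. Finish while still gripping the plunger knob, holding the pin home - do not let go of it - so that the lever can be pulled. Leave the jar, the tape roll and the stack of prints where they are.

Things in the scene. Friction and masses are not known exactly. Their poses are not given: they have to be found in the camera images.
- shell: Badge shell: shallow round cap of bare tinplate, 58 mm across, 9 mm high, 11 to 23 g, lying on the bench left of the press, rim down, dome up. Its side is straight for the lower 5 mm, then rounds over. Origin: centre of the rim plane (underside); z up. Takes a 30 N grip across its diameter. Its place is at random swapped with the pin jar's, about 150 mm away.
- shell_top (a point): Centre of the shell's domed face, 9 mm above its origin along the shell's z.
- press: Badge press: grey cast base 172 (x) x 410 (y) mm, fixed on the bench. Origin: centre of its underside. z up, y along the slide away from the ram, x across it towards the index bar. Ram axis at y -90 mm. Column and overhanging head (74 mm wide in x, top 256 mm high) stand at y below -48 mm; the hand lever rises from there to 560 mm high at y -300 mm.
- die_seat (a point): Centre of the flat floor of the seat in the round aluminium die (78 mm across) on the slide, 66 mm above the bench; travels with the slide. Axes as the press. At the start it is 98 mm to +y of the head. A wall 4 mm high, 62 mm inner diameter, 7 mm thick rings the floor; on the +x and -x sides it is cut away down to the floor over about 31 mm for the fingers: grip the shell across this x axis.
- lock_knob: Black plastic knob of the lock plunger, upright on the slide's bracket 68 mm to +x and 110 mm to +y of die_seat. Origin: centre of its underside, 68 mm above the bench with the pin home. Waist 27 mm across, to 20 mm above the origin; head 33 mm across from 22 to 28 mm; 31 mm high. Bracket top 11 mm under the origin, a sleeve 20 mm across between. Pinch the waist from above; room all round.
- next_hole (a point): Mouth of the next hole (10 mm wide, on the index bar's top face, 44 mm above the bench), fixed to the press. The other, the load hole, is 140 mm from it to the press's +y and holds the pin at the start. The bar is a flat steel bar 24 mm wide along the press's +x side. With the pin in the next hole the knob's axis stands over this point, 68 mm to +y of the head, and the die is under the ram.
- lock_pin (a joint): Lift of plunger pin and knob, m: 0 = home in a hole, 0.013 = drawn to its stop. A spring pushes it down with 4 N home, 8 N drawn. Below 0.006 the pin locks the slide (1 mm play each way); above 0.008 it is clear. Let down between holes, the round-nosed 8 mm pin rides on the bar at 0.008 and drops in where it meets a hole.
- die_slide (a joint): Travel of the slide along the press's -y, m: 0 = load hole (start), 0.140 = next hole, die under the ram; end stops at -0.004 and 0.145. It slides freely (1.5 N friction) and is moved along by the held knob.
- pin_jar: Bystander: the lidded plastic jar of pins, 56 mm across, 80 mm high; origin at the centre of its underside. Not to be moved.
- tape_roll: Bystander: a roll of brown tape lying flat, 96 mm across, 48 mm high; origin at the centre of its underside. Not to be moved.
- print_stack: Bystander: a stack of white prints, 150 x 210 x 54 mm; origin at the centre of its underside. Not to be moved.
There are look-alikes about, which are no part of the job. Of the things that look like the shell, take the one that is nearest to the robot's base at the start.

How it is judged:
By the outcome, as a careful person would: the job done as asked, in the order asked, and still so for the second after the job is handed in, while the arm keeps its last pose, push and grip.
It also fails if it takes over 54 s, if anything falls off the work surface, if the arm or the gripper's body presses on something with over 40 N, if the wrist force passes 120 N, or if a joint passes its speed limit or range.

## Working session

There is one attempt and no reset: what is moved stays moved. The work goes in short steps, Python scripts to look and compute and a shell command to move; the robot and the scene stay as the last step left them, time stands still between calls to the robot, and variables do not carry over. Pictures are saved under pics/ and viewed, at most 10 in all, crops included, and the job is handed in when it is done.

```bash
ls; mkdir -p pics
python3 - <<'E'
from rig import bot,capture
import cv2,numpy as np
s=bot.read_state();print(s)
for n in("scene","top"):
    c=capture(n);cv2.imwrite(f"pics/{n}.png",c["color"][:,:,::-1]);np.savez(f"{n}.npz",**c);print(n,c["K"],c["view"],[k for k in c])
E
```

```text
pics
{'time_s': 0.0, 'joint_positions': array([ 6.13338640e+01,  3.02791917e+01,  8.21556698e+01,  9.22052689e-04,
        6.76881077e+01, -1.02298140e+01]), 'qvel': array([ 0.1032074 , -0.01896153, -0.01398424, -0.00769814, -0.05109967,
       -0.06883481]), 'tau': array([ 3.59938786e-04, -4.40048790e+01, -1.76591098e+01,  6.32429682e-02,
        5.83413674e-02, -1.78048581e-04]), 'position': array([0.1972993 , 0.59228244, 0.22157318]), 'tcp_rot': array([[-9.48673576e-01,  3.16255213e-01, -1.04261327e-03],
       [ 3.16256684e-01,  9.48671803e-01, -1.87601135e-03],
       [ 3.95799443e-04, -2.10945581e-03, -9.99997697e-01]]), 'force': array([ 0.48911252,  0.31595863, -0.15808067]), 'moment': array([-0.03018248, -0.01160066, -0.02547489]), 'grasp_force': 0.0, 'opening': 0.9996149014541825}
scene [[370.7806849    0.         318.01709797]
 [  0.         370.7806849  199.5655602 ]
 [  0.           0.           1.        ]] [[-4.15190089e-01  9.09734579e-01 -4.31010418e-04  2.58675705e-01]
 [-7.41837861e-01 -3.38290070e-01  5.78996042e-01  3.46014988e-01]
 [ 5.26586914e-01  2.40713158e-01  8.15330238e-01 -1.37915787e+00]
 [ 0.00000000e+00  0.00000000e+00  0.00000000e+00  1.00000000e+00]] ['color', 'K', 'view']
top [[430.81562775   0.         320.54916548]
 [  0.         430.81562775 196.23483901]
 [  0.           0.           1.        ]] [[-0.02210506 -0.99974471 -0.00467765 -0.02822983]
 [ 0.99565646 -0.02243744  0.09035919 -0.58754954]
 [-0.09044108 -0.00265993  0.99589826 -1.32859203]
 [ 0.          0.          0.          1.        ]] ['color', 'K', 'view']
```

View pics/top.png

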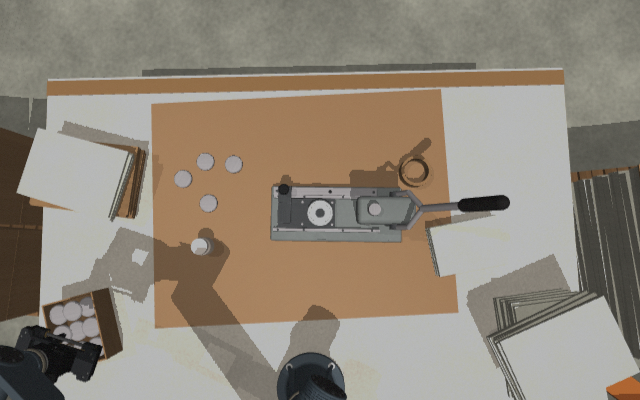

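View pics/scene.png

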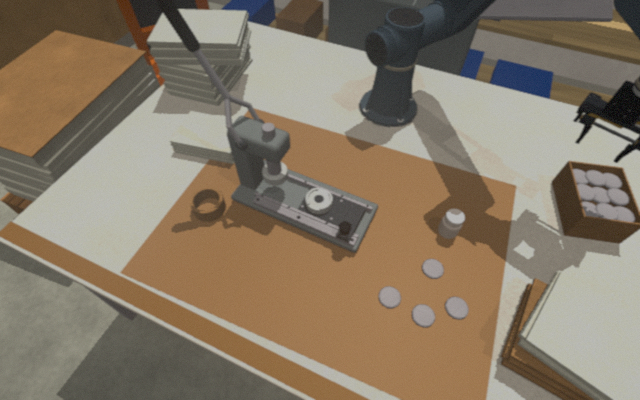

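```bash
cat > h.py <<'E'
import numpy as np,cv2
from rig import bot,capture
def shot(n):
    s=bot.read_state();c=dict(capture(n))
    if "mount" in c:
        T=np.eye(4);T[:3,:3]=s["tcp_rot"];T[:3,3]=s["position"]
        c["c2w"]=T@c["mount"]
    else: c["c2w"]=np.linalg.inv(c["view"])
    return c
def load(n):
    c=dict(np.load(n+".npz"));c["c2w"]=np.linalg.inv(c["view"]);return c
def pix2w(c,u,v,z):
    d=np.linalg.inv(c["K"])@[u,v,1];d=c["c2w"][:3,:3]@[d[0],-d[1],-d[2]];o=c["c2w"][:3,3]
    return o+d*(z-o[2])/d[2]
def w2pix(c,p):
    q=np.linalg.inv(c["c2w"])@np.r_[p,1];q=c["K"]@[q[0],-q[1],-q[2]];return q[:2]/q[2]
E
python3 - <<'E'
from h import *
t=load("top");s=load("scene")
for n,u,v,z in [("A",208,203,.009),("B",183,179,.009),("C",205,161,.009),("D",234,164,.009),("box",85,310,.05),("jar",201,246,.08),("die",320,212.5,.066),("knob",284,188,.099)]:
    p=pix2w(t,u,v,z);print(n,p.round(3),np.hypot(*p[:2]).round(3),w2pix(s,p).round(0))
a=cv2.resize(t["color"][135:265,160:300],None,fx=4,fy=4,interpolation=2)
cv2.imwrite("pics/crop1.png",a[:,:,::-1])
E
```

```text
A [0.575 0.318 0.009] 0.657 [433. 268.]
B [0.654 0.398 0.009] 0.765 [457. 306.]
C [0.71  0.328 0.009] 0.782 [424. 315.]
D [0.699 0.234 0.009] 0.737 [389. 296.]
box [0.255 0.679 0.05 ] 0.725 [592. 215.]
jar [0.44 0.32 0.08] 0.544 [453. 215.]
die [ 0.534 -0.039  0.066] 0.535 [319. 199.]
knob [0.607 0.067 0.099] 0.611 [344. 226.]
```

View pics/crop1.png

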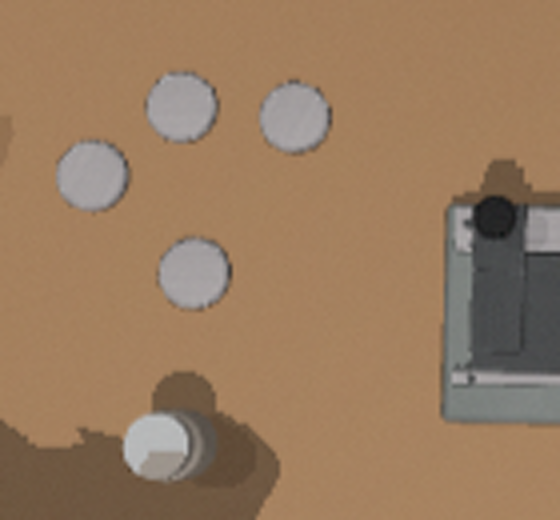

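Look-alikes: A (208,203), B (183,179), C (205,161), D (234,164), and those in the box (85,310). A is the shell. It is nearest to the base (0.657 m, the next is 0.725 m), and the crop shows it as a bare round cap in the jar's neighbourhood.

```bash
r="-.445 -.141 .02 0 0 0 1"; python3 -m handwheel '-.445 -.141 .02 0 0 0 1;-.445 -.141 .02 0 0 0 1;-.445 -.141 .02 0 0 0 1;-.445 -.141 .02 0 0 0 1;-.445 -.141 .02 0 0 0 1;-.445 -.141 .02 0 0 0 1;-.445 -.141 .02 0 0 0 1;-.445 -.141 .02 0 0 0 1;-.445 -.141 .02 0 0 0 1;-.445 -.141 .02 0 0 0 1;-.445 -.141 .02 0 0 0 1;-.445 -.141 .02 0 0 0 1;-.445 -.141 .02 0 0 0 1;-.445 -.141 .02 0 0 0 1'
python3 - <<'E'
from h import *
c=shot("wrist");np.savez("w1.npz",**c);print(c["mount"].round(4),c["K"],bot.read_state()["tcp_rot"])
cv2.imwrite("pics/w1.png",c["color"][:,:,::-1]);print(w2pix(c,[.575,.318,.009]))
E
```

```text
time_s: 1.5
position: [0.5735, 0.3199, 0.2027]
tcp_rot: [[-0.949, 0.314, -0.001], [0.314, 0.949, 0.0], [0.001, -0.0, -1.0]]
force: [-0.2, -0.6, 0.6]
opening: 1.001
grasp_force: 0.0
[[-8.000e-04  9.575e-01  2.886e-01  7.880e-02]
 [ 1.000e+00  9.000e-04 -2.000e-04 -1.000e-03]
 [-4.000e-04  2.886e-01 -9.575e-01 -1.634e-01]
 [ 0.000e+00  0.000e+00  0.000e+00  1.000e+00]] [[354.46629762   0.         317.10682072]
 [  0.         354.46629762 201.2009231 ]
 [  0.           0.           1.        ]] [[-9.49427468e-01  3.13986207e-01 -3.80166894e-04]
 [ 3.13986201e-01  9.49427543e-01  7.86314186e-05]
 [ 3.85630102e-04 -4.47123301e-05 -9.99999925e-01]]
[316.69533083 176.42092801]
```

View pics/w1.png

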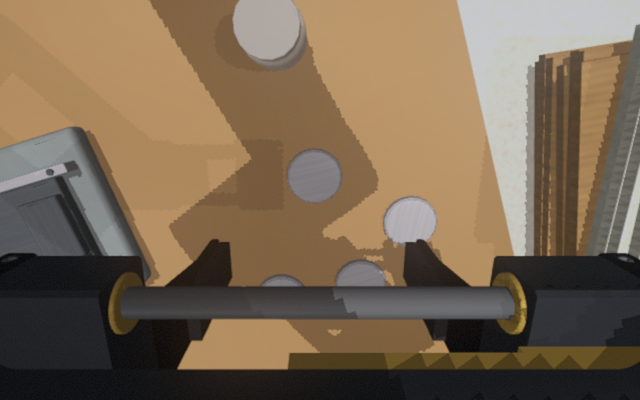

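The wrist view shows shell A at about (314,175), with the jar at (268,30) and the decoys at (410,220), (360,280) and (282,285).

```bash
cat >> h.py <<'E'
def disc(c,u,v,r,lo=0,hi=45,vmin=60):
    hsv=cv2.cvtColor(np.ascontiguousarray(c["color"]),cv2.COLOR_RGB2HSV)
    m=((hsv[:,:,1]<=hi)&(hsv[:,:,2]>vmin)).astype(np.uint8)
    w=np.zeros_like(m);cv2.circle(w,(int(u),int(v)),r,1,-1);m&=w
    m=cv2.morphologyEx(m,cv2.MORPH_OPEN,np.ones((3,3)))
    k=max(cv2.findContours(m,0,1)[0],key=cv2.contourArea)
    return cv2.fitEllipse(k),cv2.contourArea(k)
E
python3 - <<'E'
from h import *
for n,u,v,r in(("w1",314,175,38),("top",208,203,15)):
    c=dict(np.load(n+".npz"))
    if "c2w" not in c:c["c2w"]=np.linalg.inv(c["view"])
    for hi in(45,60,80):
        e,a=disc(c,u,v,r,hi=hi,vmin=40);print(n,hi,e,a,pix2w(c,*e[0],.006).round(4))
E
```

```text
w1 45 ((314.210205078125, 175.498779296875), (53.08395004272461, 53.645259857177734), 94.23613739013672) 2234.0 [0.5739 0.3156 0.006 ]
w1 60 ((314.1195983886719, 175.5760498046875), (53.44620895385742, 54.24824905395508), 95.08829498291016) 2276.0 [0.5739 0.3155 0.006 ]
w1 80 ((314.1621398925781, 175.50149536132812), (53.73955535888672, 54.72636413574219), 89.24697875976562) 2309.0 [0.5739 0.3156 0.006 ]
top 45 ((208.05560302734375, 202.88917541503906), (16.63139533996582, 16.916629791259766), 33.77250671386719) 219.5 [0.5754 0.3183 0.006 ]
top 60 ((208.17604064941406, 202.89486694335938), (16.7580623626709, 17.328857421875), 71.27552795410156) 226.5 [0.5754 0.3179 0.006 ]
top 80 ((208.19973754882812, 202.70057678222656), (17.023061752319336, 17.789424896240234), 44.63817596435547) 236.0 [0.576  0.3178 0.006 ]
```

```bash
python3 -m handwheel '-.0018 -.0033 .05 0 0 0 1;-.0018 -.0033 .1 0 0 0 1;-.0018 -.0033 .15 0 0 0 1;-.0018 -.0033 .18 0 0 0 1;-.0018 -.0033 .19 0 0 0 1;-.0018 -.0033 .195 0 0 0 1;-.0018 -.0033 .197 0 0 0 1;-.0018 -.0033 .198 0 0 0 1;-.0018 -.0033 .199 0 0 0 1;-.0018 -.0033 .199 0 0 0 1;-.0018 -.0033 .199 0 0 0 1;-.0018 -.0033 .199 0 0 0 1'
```

```text
time_s: 2.75
position: [0.5761, 0.3147, 0.004]
tcp_rot: [[-0.949, 0.316, 0.001], [0.316, 0.949, 0.0], [-0.001, 0.0, -1.0]]
force: [-0.7, 0.1, 0.3]
opening: 0.997
grasp_force: 0.0
```

```bash
python3 -m handwheel '0 0 0 0 0 0 1;0 0 .0005 0 0 0 1;0 0 .001 0 0 0 1;0 0 .001 0 0 0 1'
python3 - <<'E'
from h import *
for i in range(3):
    c=shot("wrist");s=bot.read_state();print(s["position"].round(4),np.abs(s["qvel"]).max().round(3), s["tcp_rot"][:,2])
np.savez("w2.npz",**c);cv2.imwrite("pics/w2.png",c["color"][:,:,::-1])
e,a=disc(c,*w2pix(c,[.5764,.3149,.008]),100,hi=60,vmin=40);print(e,a,pix2w(c,*e[0],.006))
E
```

```text
time_s: 3.15
position: [0.5757, 0.3147, 0.0024]
tcp_rot: [[-0.949, 0.316, -0.0], [0.316, 0.949, -0.0], [0.0, -0.0, -1.0]]
force: [0.7, -0.3, -0.1]
opening: 1.0
grasp_force: 0.0
[0.5758 0.3147 0.0024] 0.151 [-2.84295884e-04 -1.17945320e-04 -9.99999953e-01]
[0.5758 0.3147 0.0024] 0.154 [-1.65137155e-04 -5.64403380e-05 -9.99999985e-01]
[0.5758 0.3147 0.0025] 0.168 [-8.23397064e-05 -3.84071652e-05 -9.99999996e-01]
((319.137939453125, 269.8509826660156), (125.60575866699219, 174.7115020751953), 89.72645568847656) 13998.5 [0.5808064  0.31308267 0.006     ]
```

View pics/w2.png

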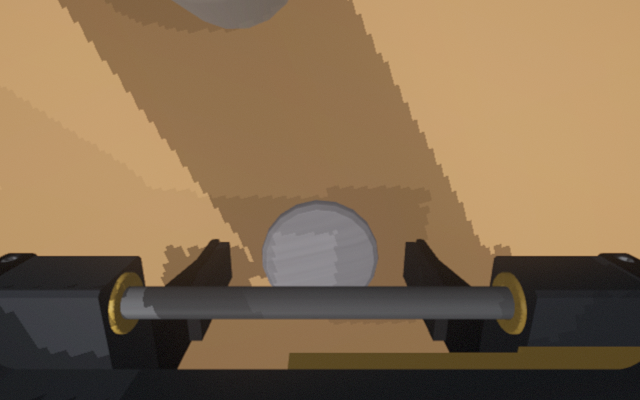

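Run:
```python
from h import *
c=dict(np.load("w2.npz"));R=bot.read_state()["tcp_rot"];p=bot.read_state()["position"]
th=np.linspace(0,2*np.pi,720)
for dx in(-.003,0,.003):
    P=[w2pix(c,np.r_[(p+R[:,0]*dx)[:2],z]+np.r_[r*np.cos(t),r*np.sin(t),0]) for t in th for z,r in((0,.029),(.005,.029))]
    P=np.array(P);print(dx,P.min(0),P.max(0))
hsv=cv2.cvtColor(c["color"],cv2.COLOR_RGB2HSV)
print(hsv[192:212,320].tolist())
for v in(255,262,270):
    m=(hsv[v,235:402,1]<80)&(hsv[v,235:402,2]>40);x=np.where(m)[0]+235;print(v,x.min(),x.max(),hsv[v,255:270].tolist())
```

```text
-0.003 [261.11702144 206.73061224] [376.99637683 314.97038858]
0 [260.83723844 200.87851626] [377.28515703 310.00181368]
0.003 [260.55469613 194.96764061] [377.57678476 304.98656808]
[[15, 116, 147], [15, 116, 147], [15, 117, 146], [15, 116, 147], [15, 113, 147], [15, 114, 143], [15, 116, 134], [16, 110, 130], [13, 76, 114], [0, 14, 91], [173, 11, 94], [173, 11, 96], [165, 10, 105], [150, 9, 116], [150, 7, 115], [158, 9, 117], [162, 11, 116], [156, 11, 118], [160, 6, 125], [160, 6, 133]]
255 262 377 [[15, 115, 135], [16, 113, 135], [16, 115, 133], [15, 118, 134], [15, 114, 134], [15, 118, 134], [15, 104, 130], [10, 47, 124], [162, 10, 126], [150, 6, 124], [158, 8, 123], [158, 8, 128], [150, 8, 133], [158, 8, 134], [144, 10, 133]]
262 262 377 [[15, 115, 133], [15, 114, 134], [15, 116, 134], [15, 112, 134], [15, 113, 133], [15, 114, 134], [16, 111, 133], [10, 63, 130], [158, 8, 121], [150, 8, 121], [160, 6, 120], [158, 8, 126], [150, 6, 132], [150, 8, 129], [150, 6, 130]]
270 264 375 [[15, 117, 133], [15, 116, 132], [15, 114, 134], [16, 115, 133], [15, 117, 133], [15, 118, 132], [16, 115, 133], [15, 116, 134], [14, 96, 130], [9, 40, 127], [150, 8, 124], [150, 4, 124], [150, 8, 130], [135, 8, 136], [158, 8, 134]]
```

The shell's far edge is at row 200.5 and its sides are at columns 262 and 377. That is within about 1 mm of centred between the fingers, so I'll grip and lift.

```bash
python3 -m handwheel '0 0 0 0 0 0 .6;0 0 0 0 0 0 .5;0 0 0 0 0 0 .5;0 0 0 0 0 0 .5;0 0 0 0 0 0 .5;0 0 0 0 0 0 .5;0 0 -.02 0 0 0 .5;0 0 -.06 0 0 0 .5;0 0 -.11 0 0 0 .5;0 0 -.16 0 0 0 .5;0 0 -.19 0 0 0 .5;0 0 -.2 0 0 0 .5;0 0 -.2 0 0 0 .5;0 0 -.2 0 0 0 .5'
python3 - <<'E'
from h import *
c=shot("wrist");s=bot.read_state();print(s["position"],s["opening"],s["grasp_force"])
np.savez("w3.npz",**c);cv2.imwrite("pics/w3.png",c["color"][:,:,::-1])
t=shot("top");np.savez("top2.npz",**t)
R=s["tcp_rot"];p=s["position"];th=np.linspace(0,2*np.pi,360)
hsv=cv2.cvtColor(c["color"],cv2.COLOR_RGB2HSV);print(hsv[190:215,320].tolist())
# die etc from both fixed cams
a=cv2.resize(t["color"][175:250,262:412],None,fx=5,fy=5,interpolation=2);cv2.imwrite("pics/press.png",a[:,:,::-1])
E
```

```text
time_s: 4.7
position: [0.5746, 0.3142, 0.2006]
tcp_rot: [[-0.949, 0.316, -0.004], [0.316, 0.949, -0.001], [0.003, -0.002, -1.0]]
force: [-0.5, -0.6, -0.3]
opening: 0.643
grasp_force: 30.0
[0.57429779 0.3141159  0.19989222] 0.6415706842583264 29.99984306981787
[[16, 113, 135], [16, 113, 136], [15, 113, 135], [16, 113, 135], [16, 113, 135], [16, 113, 135], [16, 113, 135], [16, 113, 135], [15, 113, 136], [15, 88, 130], [5, 26, 116], [168, 11, 114], [162, 11, 118], [158, 8, 129], [150, 9, 149], [143, 6, 165], [138, 8, 165], [144, 8, 165], [144, 8, 164], [144, 7, 171], [144, 7, 180], [150, 6, 180], [143, 6, 180], [150, 6, 180], [135, 8, 181]]
```

View pics/press.png

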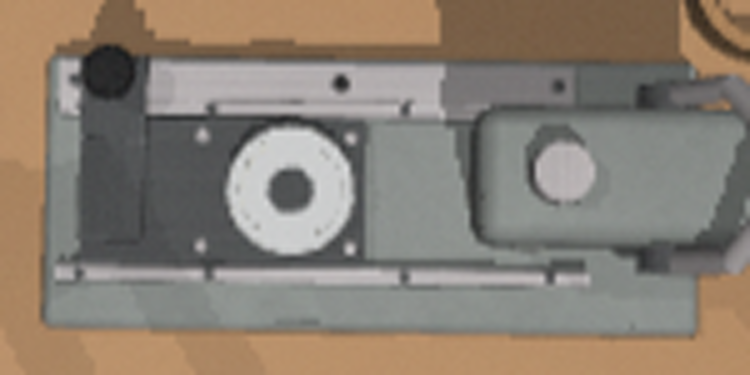

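The top view shows the die centre at about (320,213), the knob at (283.6,189) and the next hole at (330.2,191.6). The dark dot at (374,192) is a look-alike.

Run:
```python
from h import *
t=load("top2") 
g=cv2.cvtColor(t["color"],cv2.COLOR_RGB2GRAY)
m=(g>170).astype(np.uint8)
k=[c for c in cv2.findContours(m[180:245,300:340],0,1)[0] if cv2.contourArea(c)>200]
for c in k:
    e=cv2.fitEllipse(c);u,v=e[0][0]+300,e[0][1]+180;print("die",u,v,e[1],pix2w(t,u,v,.069))
print("knob",pix2w(t,283.6,189.2,.097),"hole",pix2w(t,330.2,191.6,.044))
a,b=pix2w(t,262+48/5,175+325/5,.03),pix2w(t,262+695/5,175+335/5,.03);d=a-b;print("press y yaw",np.degrees(np.arctan2(d[1],d[0]))-90)
a,b=pix2w(t,262+60/5,175+273/5,.045),pix2w(t,262+585/5,175+280/5,.045);d=a-b;print("rail yaw",np.degrees(np.arctan2(d[1],d[0]))-90)
```

```text
die 319.61101150512695 212.7159652709961 (23.798152923583984, 24.111480712890625) [ 0.53275083 -0.03749041  0.069     ]
knob [0.60395372 0.06834612 0.097     ] hole [ 0.59896968 -0.07168404  0.044     ]
press y yaw -2.144155009433277
rail yaw -2.0313720153863954
```

```bash
python3 -m handwheel '-.0757 -.3674 0 0 0 73.7 .5;-.0757 -.3674 0 0 0 73.7 .5;-.0757 -.3674 0 0 0 73.7 .5;-.0757 -.3674 0 0 0 73.7 .5;-.0757 -.3674 0 0 0 73.7 .5;-.0757 -.3674 0 0 0 73.7 .5;-.0757 -.3674 0 0 0 73.7 .5;-.0757 -.3674 0 0 0 73.7 .5;-.0757 -.3674 0 0 0 73.7 .5;-.0757 -.3674 0 0 0 73.7 .5;-.0757 -.3674 0 0 0 73.7 .5;-.0757 -.3674 0 0 0 73.7 .5;-.0757 -.3674 0 0 0 73.7 .5;-.0757 -.3674 0 0 0 73.7 .5;-.0757 -.3674 0 0 0 73.7 .5;-.0757 -.3674 0 0 0 73.7 .5;-.0757 -.3674 0 0 0 73.7 .5;-.0757 -.3674 0 0 0 73.7 .5'
python3 - <<'E'
from h import *
c=shot("wrist");s=bot.read_state();print(s["position"],s["tcp_rot"],s["opening"],np.abs(s["qvel"]).max())
np.savez("w4.npz",**c);cv2.imwrite("pics/w4.png",c["color"][:,:,::-1])
print(w2pix(c,[.5328,-.0375,.066]))
E
```

```text
time_s: 6.6
position: [0.5315, -0.0578, 0.2026]
tcp_rot: [[0.037, 0.999, 0.0], [0.999, -0.037, -0.0], [-0.0, 0.0, -1.0]]
force: [-0.1, -0.0, -0.2]
opening: 0.648
grasp_force: 30.0
[ 0.53147658 -0.05778155  0.202587  ] [[ 3.72218776e-02  9.99307024e-01  5.23510243e-05]
 [ 9.99307025e-01 -3.72218762e-02 -2.70210134e-05]
 [-2.50536852e-05  5.33205193e-05 -9.99999998e-01]] 0.6449543771286423 0.10314017399503861
[317.39440523 165.16331824]
```

View pics/w4.png

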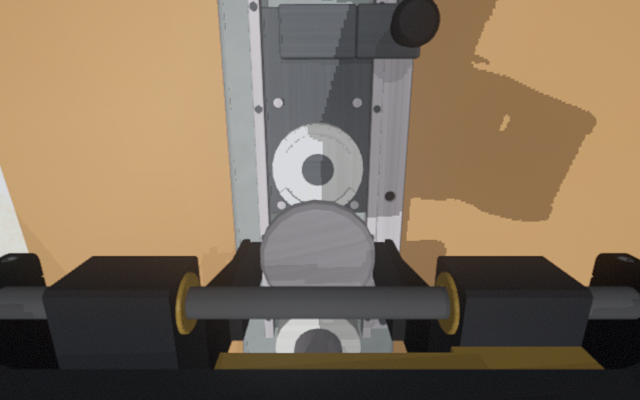

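The wrist view shows the die's dark centre dot at about (317.5,169), the die edge at columns 273–362, the knob top at (415,21), the next hole at (390,196), and the held shell at columns 261–375.

Run:
```python
from h import *
from scipy.optimize import least_squares
c=dict(np.load("w4.npz"));g=cv2.cvtColor(c["color"],cv2.COLOR_RGB2GRAY).astype(float)
s=bot.read_state();R=s["tcp_rot"];p=s["position"]
# radial edges of an image feature
def edges(u0,v0,r0,r1,angs,sign):
    out=[]
    for t in angs:
        r=np.arange(r0,r1,.25);x=(u0+r*np.cos(t)).astype(np.float32);y=(v0+r*np.sin(t)).astype(np.float32)
        q=cv2.GaussianBlur(cv2.remap(g.astype(np.float32),x[None],y[None],1),(5,1),0)[0];d=np.diff(q)*sign
        if d.max()>2:out.append((x[d.argmax()],y[d.argmax()]))
    return np.array(out)
def fit(pts,z,x0,rfix=None):
    W=np.array([pix2w(c,u,v,z)[:2] for u,v in pts])
    f=lambda q:np.hypot(W[:,0]-q[0],W[:,1]-q[1])-(q[2] if rfix is None else rfix)
    r=least_squares(f,[*x0,.03],loss="soft_l1",f_scale=.0005);return r.x.round(4),np.abs(f(r.x)).mean().round(5)
def rep(n,q): 
    d=R.T@np.r_[q[0][:2]-p[:2],0];print(n,q,"tool",d[:2].round(4))
A=np.radians(np.arange(0,360,5))
dot=edges(317.5,169,6,26,A,1);rep("dot",fit(dot,.066,(.53,-.04)))
up=np.radians(np.arange(150,391,5))
o=edges(317.5,167,36,54,up,-1)
for z in(.070,.066):rep("die z%.3f"%z,fit(o,z,(.53,-.04)))
sh=edges(318,257,48,66,np.radians(np.arange(200,341,4)),-1); sh2=edges(318,257,48,66,np.radians(np.arange(200,341,4)),1)
for n,e in(("shell-",sh),("shell+",sh2)):
  for z in(p[2]-.002,p[2]+.003):rep(n,fit(e,z,(.53,-.06),.029))
kn=edges(415,21,14,32,np.radians(np.arange(-20,200,6)),1);rep("knob",fit(kn,.096,(.6,.06)))
h=edges(390,196,2,9,A,1);rep("hole",fit(h,.044,(.6,-.07)))
```

```text
dot (array([ 0.5326, -0.0413,  0.0137]), np.float64(0.00013)) tool [0.0165 0.0005]
die z0.070 (array([ 0.5326, -0.0404,  0.0385]), np.float64(0.0002)) tool [0.0174 0.0005]
die z0.066 (array([ 0.5326, -0.0412,  0.039 ]), np.float64(0.0002)) tool [0.0166 0.0005]
shell- (array([ 0.5319, -0.0593,  0.03  ]), np.float64(0.00112)) tool [-0.0015  0.0005]
shell- (array([ 0.532 , -0.0579,  0.03  ]), np.float64(0.00103)) tool [-0.0001  0.0005]
shell+ (array([ 0.5316, -0.0572,  0.03  ]), np.float64(0.00056)) tool [0.0006 0.0001]
shell+ (array([ 0.5316, -0.0559,  0.03  ]), np.float64(0.00056)) tool [0.0019 0.0001]
knob (array([0.6036, 0.0665, 0.017 ]), np.float64(0.00042)) tool [0.1269 0.0674]
hole (array([ 0.5995, -0.0737,  0.0046]), np.float64(0.00014)) tool [-0.0134  0.0686]
```

```bash
python3 -m handwheel '.0165 .0002 .04 0 0 0 .5;.0165 .0002 .08 0 0 0 .5;.0165 .0002 .105 0 0 0 .5;.0165 .0002 .115 0 0 0 .5;.0165 .0002 .1175 0 0 0 .5;.0165 .0002 .1175 0 0 0 .5;.0165 .0002 .1175 0 0 0 .5;.0165 .0002 .1175 0 0 0 .5;.0165 .0002 .1175 0 0 0 .5'
python3 - <<'E'
from h import *
c=shot("wrist");s=bot.read_state();print(s["position"],s["opening"],np.abs(s["qvel"]).max())
np.savez("w5.npz",**c);cv2.imwrite("pics/w5.png",cv2.resize(c["color"][130:330,200:440],None,fx=3,fy=3,interpolation=2)[:,:,::-1])
E
```

```text
time_s: 7.55
position: [0.5329, -0.0415, 0.0861]
tcp_rot: [[0.037, 0.999, 0.002], [0.999, -0.037, -0.001], [-0.001, 0.002, -1.0]]
force: [0.1, -0.2, 0.7]
opening: 0.646
grasp_force: 30.0
[ 0.53276515 -0.04143411  0.08587085] 0.6397017138863296 0.4319454302139709
```

View pics/w5.png

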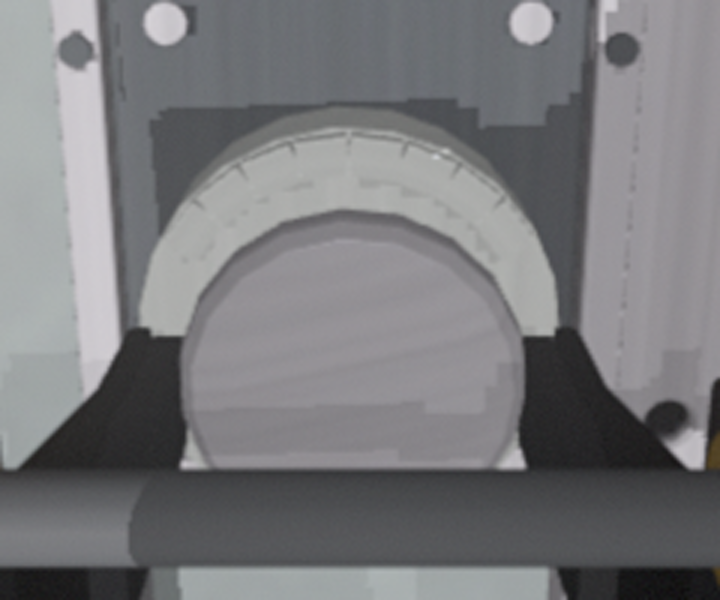

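Run:
```python
from h import *
c=dict(np.load("w5.npz"));s=bot.read_state();R=s["tcp_rot"];p=s["position"]
for n,r,z in(("ring38",.038,.070),("ring31",.031,.070),("die39",.039,.066),("shell",.029,p[2]-.0024),("shell5",.029,p[2]+.0026)):
  for dx in(0,.002):
    q=p+R[:,0]*dx;P=np.array([w2pix(c,[q[0]+r*np.cos(t),q[1]+r*np.sin(t),z]) for t in np.linspace(0,6.28,720)]);print(n,dx,P.min(0).round(1),P.max(0).round(1))
```

```text
ring38 0 [246.9 175.7] [385.8 304. ]
ring38 0.002 [246.7 171.9] [386. 301.]
ring31 0 [259.7 188.7] [373.  293.4]
ring31 0.002 [259.6 185. ] [373.1 290.3]
die39 0 [246.5 172.1] [386.2 301.7]
die39 0.002 [246.2 168.4] [386.4 298.7]
shell 0 [259.7 199.7] [373.1 303.6]
shell 0.002 [259.5 195.8] [373.3 300.3]
shell5 0 [258.1 202.7] [374.6 309. ]
shell5 0.002 [257.9 198.7] [374.8 305.7]
```

```bash
python3 -m handwheel '.0005 -.0003 .005 0 0 0 .5;.0005 -.0003 .01 0 0 0 .5;.0005 -.0003 .013 0 0 0 .5;.0005 -.0003 .0145 0 0 0 .5;.0005 -.0003 .0155 0 0 0 .5;.0005 -.0003 .0165 0 0 0 .5;.0005 -.0003 .0165 0 0 0 .5;.0005 -.0003 .0165 0 0 0 .5;.0005 -.0003 .0165 0 0 0 .5'
```

```text
time_s: 8.5
position: [0.5321, -0.0408, 0.0686]
tcp_rot: [[0.037, 0.999, 0.0], [0.999, -0.037, -0.0], [-0.0, 0.0, -1.0]]
force: [0.3, 0.0, 0.1]
opening: 0.64
grasp_force: 30.0
```

```bash
python3 -m handwheel '0 0 .0004 0 0 0 .5;0 0 .0004 0 0 0 .5;0 0 .0004 0 0 0 .72;0 0 .0004 0 0 0 .75;0 0 .0004 0 0 0 .8;0 0 .0004 0 0 0 .8;0 0 0 0 0 0 .8;0 0 -.02 0 0 0 .9;0 0 -.06 0 0 0 1;0 0 -.1 0 0 0 1;0 0 -.12 0 0 0 1;0 0 -.12 0 0 0 1;0 0 -.12 0 0 0 1;0 0 -.12 0 0 0 1'
python3 - <<'E'
from h import *
c=shot("wrist");s=bot.read_state();print(s["position"],s["opening"],np.abs(s["qvel"]).max())
np.savez("w6.npz",**c);cv2.imwrite("pics/w6.png",cv2.resize(c["color"][100:280,210:440],None,fx=3,fy=3,interpolation=2)[:,:,::-1])
E
```

```text
time_s: 9.9
position: [0.5308, -0.0405, 0.1871]
tcp_rot: [[0.037, 0.999, -0.003], [0.999, -0.037, 0.001], [0.001, -0.003, -1.0]]
force: [-0.1, 0.8, -0.8]
opening: 1.002
grasp_force: 0.0
[ 0.53087185 -0.04050751  0.18698894] 1.0010881805014995 0.24344394842320122
```

View pics/w6.png

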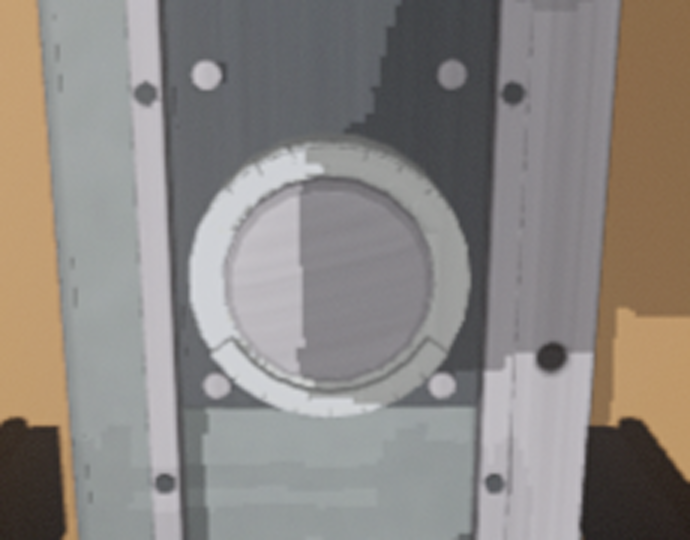

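The shell now lies concentric in the seat ring (crop centre about (330,280)), flat and released. Next I'll move over the knob and go down around it.

```bash
python3 -m handwheel '.04 .025 0 0 0 0 1;.08 .05 0 0 0 0 1;.1095 .068 0 0 0 0 1;.1095 .068 0 0 0 0 1;.1095 .068 .02 0 0 0 1;.1095 .068 .06 0 0 0 1;.1095 .068 .09 0 0 0 1;.1095 .068 .11 0 0 0 1;.1095 .068 .12 0 0 0 1;.1095 .068 .124 0 0 0 1;.1095 .068 .126 0 0 0 1;.1095 .068 .126 0 0 0 .6;.1095 .068 .126 0 0 0 .4;.1095 .068 .126 0 0 0 .2;.1095 .068 .126 0 0 0 .2;.1095 .068 .126 0 0 0 .2;.1095 .068 .126 0 0 0 .2;.1095 .068 .126 0 0 0 .2'
```

```text
time_s: 11.75
position: [0.604, 0.0661, 0.0626]
tcp_rot: [[0.037, 0.999, 0.0], [0.999, -0.037, 0.0], [0.0, 0.0, -1.0]]
force: [0.6, -0.5, 0.2]
opening: 0.448
grasp_force: 0.0
```

Still closing.

```bash
python3 -m handwheel '0 0 0 0 0 0 .2;0 0 0 0 0 0 .2;0 0 0 0 0 0 .2;0 0 0 0 0 0 .2;0 0 0 0 0 0 .2;0 0 0 0 0 0 .2;0 0 0 0 0 0 .2'
```

```text
time_s: 12.45
position: [0.6042, 0.0661, 0.0625]
tcp_rot: [[0.037, 0.999, 0.0], [0.999, -0.037, -0.0], [-0.0, 0.0, -1.0]]
force: [0.7, 0.6, -1.1]
opening: 0.337
grasp_force: 29.4
```

```bash
python3 -m handwheel '0 0 -.003 0 0 0 .2;0 0 -.006 0 0 0 .2;0 0 -.009 0 0 0 .2;0 0 -.011 0 0 0 .2;0 0 -.0115 0 0 0 .2;0 0 -.0115 0 0 0 .2;0 0 -.0115 0 0 0 .2'
```

```text
time_s: 13.15
position: [0.604, 0.0661, 0.0738]
tcp_rot: [[0.037, 0.999, -0.0], [0.999, -0.037, 0.0], [0.0, -0.0, -1.0]]
force: [2.5, -0.5, -8.0]
opening: 0.339
grasp_force: 29.2
```

The force is 8 N, so the pin is drawn with no slip. Now I'll slide gently.

```bash
python3 -m handwheel '-.002 0 0 0 0 0 .2;-.006 0 0 0 0 0 .2;-.012 0 0 0 0 0 .2;-.02 0 0 0 0 0 .2;-.03 0 0 0 0 0 .2;-.04 0 0 0 0 0 .2;-.05 0 0 0 0 0 .2;-.06 0 0 0 0 0 .2;-.07 0 0 0 0 0 .2;-.08 0 0 0 0 0 .2;-.09 0 0 0 0 0 .2;-.1 0 0 0 0 0 .2;-.11 0 0 0 0 0 .2;-.12 0 0 0 0 0 .2;-.128 0 0 0 0 0 .2;-.134 0 0 0 0 0 .2;-.138 0 0 0 0 0 .2;-.14 0 0 0 0 0 .2;-.14 0 0 0 0 0 .2;-.14 0 0 0 0 0 .2'
```

```text
time_s: 15.15
position: [0.5991, -0.0743, 0.0742]
tcp_rot: [[0.037, 0.999, 0.0], [0.999, -0.037, -0.001], [-0.001, 0.001, -1.0]]
force: [4.0, -1.4, -7.8]
opening: 0.342
grasp_force: 29.2
```

```bash
python3 -m handwheel '0 0 .002 0 0 0 .2;0 0 .004 0 0 0 .2;0 0 .005 0 0 0 .2;0 0 .006 0 0 0 .2;0 0 .0065 0 0 0 .2;0 0 .0065 0 0 0 .2;0 0 .0065 0 0 0 .2'
```

```text
time_s: 15.85
position: [0.5991, -0.0739, 0.0677]
tcp_rot: [[0.037, 0.999, 0.001], [0.999, -0.037, -0.0], [-0.0, 0.001, -1.0]]
force: [5.5, -1.0, -6.3]
opening: 0.336
grasp_force: 29.2
```

The pull is still just the spring's, so the pin is entering the hole. Going on down.

```bash
python3 -m handwheel '0 0 .002 0 0 0 .2;0 0 .0035 0 0 0 .2;0 0 .0045 0 0 0 .2;0 0 .005 0 0 0 .2;0 0 .0053 0 0 0 .2;0 0 .0053 0 0 0 .2;0 0 .0053 0 0 0 .2;0 0 .0053 0 0 0 .2'
```

```text
time_s: 16.65
position: [0.5991, -0.0739, 0.0626]
tcp_rot: [[0.037, 0.999, 0.001], [0.999, -0.037, -0.0], [-0.0, 0.001, -1.0]]
force: [4.1, -1.5, -2.2]
opening: 0.338
grasp_force: 29.3
```

```bash
python3 -m handwheel '0 0 .0004 0 0 0 .2;0 0 .0008 0 0 0 .2;0 0 .0008 0 0 0 .2;0 0 .0008 0 0 0 .2'
python3 - <<'E'
from h import *
c=shot("wrist");s=shot("scene");t=bot.read_state();print(t["position"],t["force"])
a=cv2.resize(s["color"][110:260,220:390],None,fx=3,fy=3,interpolation=2);b=cv2.resize(c["color"][:,:],(450*640//400,450))[:,220:500]
cv2.imwrite("pics/fin.png",np.hstack([a,b])[:,:,::-1])
E
```

```text
time_s: 17.05
position: [0.5992, -0.0739, 0.0624]
tcp_rot: [[0.037, 0.999, 0.001], [0.999, -0.037, -0.0], [-0.0, 0.001, -1.0]]
force: [1.9, -0.6, 5.8]
opening: 0.342
grasp_force: 29.5
[ 0.59913949 -0.07391889  0.06238709] [ 2.52863339 -0.89091671  5.68335257]
```

View pics/fin.png

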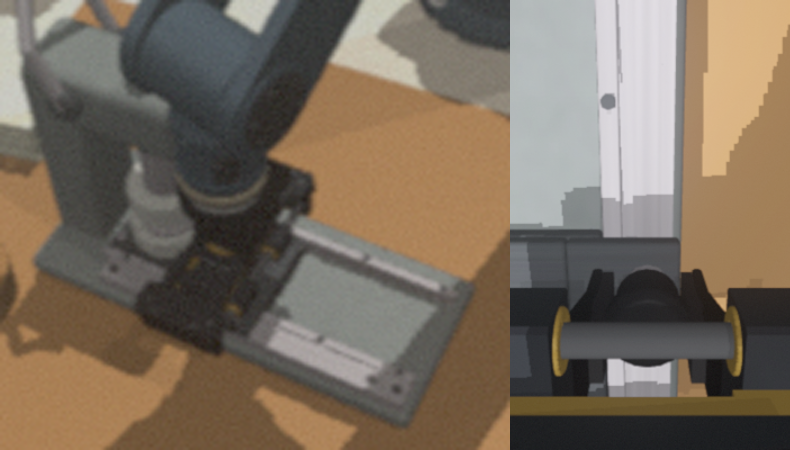

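The picture shows the die under the ram at about (160,235) and the knob gripped at (648,310) in the right half. The force has turned to +5.7 N, so the pin is hard down in the hole. Handing in.

```bash
python3 -c "
from rig import bot
print(bot.hand_in())"
```

```text
the job is handed in; nothing more can be done
None
```

I handed the job in at about 17 s: the shell is in the die seat, the die is under the ram, and the pin is home in the next hole with the knob still gripped. I saw the shell seated before the slide moved, but the ram hides it in the last picture, so I couldn't check it again; the hand-in returned no verdict.

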